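Shim the wood lathe level

TASK

The small wood lathe sags onto its rear foot at the tailstock end, because the plywood packer under that foot is missing. Take the loose beech wedge from the bench, slide its thin end squarely under that low foot and ease it in without ramming it, until the bubble of the yellow level on the bed rests between the two black lines, then let go and leave the wedge in place, flat on the bench. Let only the wedge raise the lathe: do not push, hold or lift it with the arm, and leave the other things on the bench where they are.

Things in the scene. Friction and masses are not known exactly. Their poses are not given: they have to be found in the camera images.
- wedge: Loose beech wedge lying flat on the bench, 190 mm long (its x), 36 mm wide (y), 60 g. Its upper face is a plain ramp: 2 mm thick at the thin end (x = +95 mm), 30.5 mm at the thick end (x = -95 mm), a rise of 0.15 mm per mm. Origin: centre of its underside, z up. Best gripped across its width near the thick end.
- low_foot: Black rubber foot at the lathe's rear corner, tailstock end: 40 mm in diameter, underside a hemisphere, gives up to 5 mm, carries 2 to 14 N. Origin: its lowest point, on the bench at the start. Axes as lathe: -y points out of the tailstock end over free bench, where the wedge comes from. The pedestal on it (30 mm up) and all else of the lathe end within 31 mm beyond its centre along -y.
- lathe: Cream and red mini wood lathe, 12 kg, 670 mm long, 350 mm high, on feet 190 mm (x) by 560 mm (y) apart. Origin: centre of the feet, undersides. x: to the rear (motor side), y: along the bed to the headstock, z up. It rocks on two diagonal feet on packers 6 mm thick (line 180 mm from the low foot), also past level. Its bed is up to about 1 degree out of true with these axes: only the level tells.
- bubble (a joint): Level across the bed, 200 mm, yellow, held by magnets: place in m of the 14 mm pale bubble in the 76 mm green vial; 0 = centred between the black lines (24 mm apart), negative = towards the lathe's front, ends at -0.022 and +0.022. Starts at the negative end; rises as the foot rises, about 1.3 to 2 mm per mm of wedge travel once it has left the vial's end. Settles in about 0.7 s.
- faceplate: Bystander: dark steel faceplate, 76 mm in diameter, 30 mm high with its hub, lying on the bench. Origin: centre of its underside.
- gouge_tray: Bystander: open black tray, 120 mm (x) by 170 mm (y) by 26 mm high, with four orange-handled palm gouges. Origin: centre of its underside.
- wax_jar: Bystander: jar of wax, 60 mm in diameter, 65 mm high. Origin: centre of its underside.

How it is judged:
By the outcome, as a careful person would: the job done as asked, in the order asked, and still so for the second after the job is handed in, with the robot touching nothing.
It also fails if it takes over 69 s, if anything falls off the work surface, if the arm or the gripper's body presses on something with over 40 N, if the wrist force passes 120 N, or if a joint passes its speed limit or range.

ROBOT

A 7-joint arm with a two-finger parallel gripper is mounted at the origin on the work surface. World frame = base frame: x ahead of the robot, y to its left, z up, the work surface at z = 0. Lengths are in mm, angles in rad, forces in N, time in s.
With the tool pointing down it reaches from about 400 to 925 mm from the base axis. Payload 5.6 kg.
Tool frame: the origin (TCP) lies at the very end of the fingers, on their centre line; the grasp point (between the pads) lies 19 mm behind it; y points along the fingers, x is the direction in which the jaws open and shut, and the axes are right-handed (so a half turn about y gives the same grasp; the last joint's range is limited). The gripper opens to 85 mm and grips with 20 to 120 N. Pads are 22 mm wide; open, the fingers measure 114 mm over their backs; the gripper's body (76 mm by 85 mm) begins 54 mm behind the grasp point. The pads swing forward as they close: fully open they stand 13 mm farther back than shut.
Start: joints at [1.181, 0.468, -0.012, 1.603, 0.006, 1.071, -0.056], TCP at [220.887, -611.325, 202.09] pointing down, gripper open.
Joint ranges: [-2.53, 2.53], [-0.31, 2.02], [-1.57, 1.55], [0.28, 2.44], [-1.29, 4.43], [0.15, 1.84], [-2.92, 2.92]. Speed limits (rad/s): [2.57, 2.57, 3.14, 3.14, 3.14, 3.14, 3.14].

INTERFACE

Orientations are given as a unit quaternion [w, x, y, z].
In Python, from cell import observe, get_image, camera_model, sign_off, search_frame, regions_of gives the robot as it stands. The module is installed in compiled form; this text tells all that it offers.
- The arm moves only by the shell command python3 -m inch 'ROWS' [FORCE]. ROWS is JSON, one flat list of numbers, 5 for each row, row after row: the shift along the world's x, y, z in m, then the turn about the world's z in rad, then the finger opening in m, from 0 to 0.0854. A call has 1 to 20 rows; each row is the pose to reach, as a shift and turn from the pose commanded when the call began; what a row does not reach only later rows make up. A row lasts 1/12 s, in which the tool goes at most 41.7 mm and 7.16 degrees, less where a joint would pass 70% of its speed; a pose out of reach is approached as far as the arm can. A call with a gripper value outside its range is refused whole. The fingers move at their own pace and stop on an object; FORCE is the grip in N (left out, the last holds). Time passes only in rows, so rows that repeat a pose let the fingers close. It gives the time, the measured TCP pose, the force and the opening at its end, in the units of the state.
- observe(): the state, without advancing time (a new reading comes with each control period).
- get_image(name): name is "scene" or "top"; returns the picture (400x640x3 uint8, red, green, blue); there is no depth.
- camera_model(name): a dict with "intrinsics" (3x3 intrinsics, pixels), "distortion" ([k1, k2, p1, p2, k3] as OpenCV has them; the pictures are not rectified), "extrinsics" (4x4, takes a point from world to camera coordinates). Camera axes: x right, y down, z forward; pixel columns grow to the right and rows downward; lengths in mm; the calibration is good to about 2 mm. A picture is of the moment at which its call begins. camera_model takes no time and is no camera call.
- sign_off(): hands the job in, once; it reports no verdict.
Trained networks look in the newest picture that a camera, given by its name, has taken for a name from the list of things; names that differ only in an ending like _2 or _b are one class to them, and where a whole thing is asked for, a point or a joint stands for the part that bears it (a point fixed in the world has none). Each returns a list of dicts, best first, with "p" (0 to 1); they miss things now and then, are a little off and sometimes report something else, mostly with a low value. They report only what shows in the picture. A call takes as long as a camera call.
- search_frame(camera, name): "position" ([x, y, z] in mm, in world coordinates, good to about 4 mm: the middle of the surface that is visible of it).
- regions_of(camera, name): "region" (400x640 bool, what is visible of it).
The state is a dict: "time_s": time; "joint_pos": joint angles; "qd": joint speeds; "tau": joint torques, N m; "ee_pos": TCP position; "tcp_rot": TCP orientation; "ft_force": force on the tool from outside, world axes, zero at the start; "moment": the same for the moment, N m; "grip_width": opening from 0.0 (shut) to 1.0 (fully open).
Only numpy, scipy, OpenCV 4.12 (cv2) and the standard library are available. Lean on these libraries where they do the work, as an engineer would, in place of code of your own. Each camera call takes 0.05 s, during which the arm holds its last target. There are 200 camera calls.

## Working session

There is one attempt and no reset: what is moved stays moved. The work goes in short steps, Python scripts to look and compute and a shell command to move; the robot and the scene stay as the last step left them, time stands still between calls to the robot, and variables do not carry over. Pictures are saved under pics/ and viewed, about 8 in all and at most 12, crops included, and the job is handed in when it is done.

```bash
mkdir -p pics
cat > h.py <<'E'
from cell import *
import numpy as np, cv2
def save(c,n,crop=None,s=1):
    im=get_image(c)
    if crop: x0,y0,x1,y1=crop; im=im[y0:y1,x0:x1]
    im=cv2.resize(im,None,fx=s,fy=s,interpolation=cv2.INTER_CUBIC)
    cv2.imwrite('pics/'+n+'.png',im[:,:,::-1])
def toplane(c,uv,z):
    m=camera_model(c);K=np.array(m['intrinsics'],float);D=np.array(m['distortion'],float);E=np.array(m['extrinsics'],float)
    p=cv2.undistortPoints(np.array(uv,float).reshape(-1,1,2),K,D).reshape(-1,2)
    R,t=E[:3,:3],E[:3,3];C=-R.T@t
    d=np.c_[p,np.ones(len(p))]@R
    return C+d*((z-C[2])/d[:,2])[:,None]
def proj(c,P):
    m=camera_model(c);K=np.array(m['intrinsics'],float);D=np.array(m['distortion'],float);E=np.array(m['extrinsics'],float)
    return cv2.projectPoints(np.array(P,float).reshape(-1,1,3),cv2.Rodrigues(E[:3,:3])[0],E[:3,3],K,D)[0].reshape(-1,2)
E
python3 - <<'E'
from h import *
np.set_printoptions(precision=1,suppress=True)
save('scene','s1');save('top','t1')
a=cv2.imread('pics/s1.png');b=cv2.imread('pics/t1.png')
for c in('scene','top'):
    E=np.array(camera_model(c)['extrinsics']);print(c,-E[:3,:3].T@E[:3,3])
    for n in('wedge','low_foot','lathe','bubble','faceplate','gouge_tray','wax_jar'):
        print(c,n,[(np.round(d['position'],0).tolist(),round(d['p'],2)) for d in search_frame(c,n)][:3])
print(observe())
E
```

```text
scene [1079.8 -726.8  716.1]
scene wedge [([595.0, -322.0, 17.0], 0.9)]
scene low_foot []
scene lathe [([498.0, 237.0, 176.0], 0.68)]
scene bubble []
scene faceplate [([415.0, -259.0, 10.0], 0.93)]
scene gouge_tray [([784.0, 98.0, 16.0], 0.81), ([412.0, -259.0, 14.0], 0.3), ([800.0, -125.0, 48.0], 0.21)]
scene wax_jar [([802.0, -125.0, 43.0], 0.81)]
top [ 462.7    3.9 1234.9]
top wedge [([578.0, -323.0, 14.0], 0.78)]
top low_foot []
top lathe [([480.0, 354.0, 196.0], 0.69), ([578.0, -324.0, 17.0], 0.34)]
top bubble []
top faceplate [([402.0, -247.0, 10.0], 0.6)]
top gouge_tray [([784.0, 114.0, 17.0], 0.62)]
top wax_jar [([784.0, -104.0, 65.0], 0.67)]
{'time_s': 0.8, 'joint_pos': array([ 1.2,  0.5, -0. ,  1.6,  0. ,  1.1, -0.1]), 'qd': array([ 0.,  0., -0., -0., -0.,  0.,  0.]), 'tau': array([  0. , -53.2,   0. , -25.2,   0. ,   0. ,  -0. ]), 'ee_pos': array([ 220.9, -611.4,  202.1]), 'tcp_rot': array([-0.6,  0.6, -0.4,  0.4]), 'ft_force': array([0. , 0.1, 0.1]), 'moment': array([ 0., -0.,  0.]), 'grip_width': 0.9996568867094849}
```

View pics/s1.png

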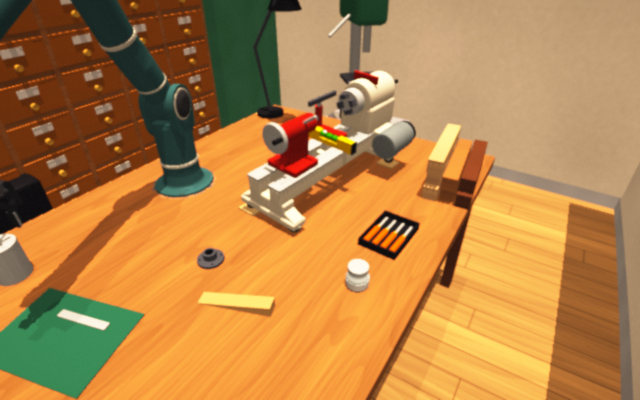

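View pics/t1.png

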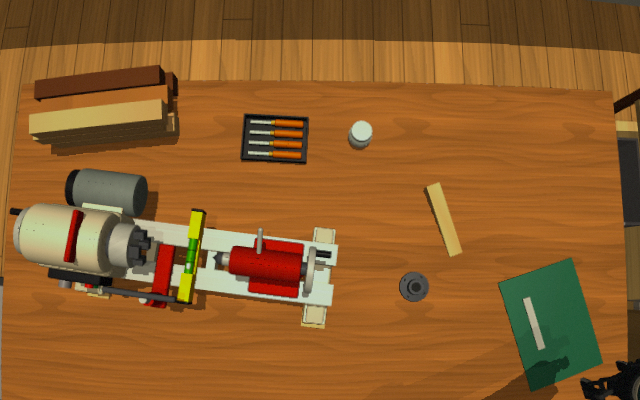

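The scene view shows the lathe tailstock end at about (275,205) and the wedge at (237,301). In the top view, the rear tailstock foot is near (325,235) and the wedge runs from (433,185) to (455,254). Next I'll zoom in on both.

Run:
```python
from h import *
np.set_printoptions(precision=1,suppress=True)
t=get_image('top');s=get_image('scene')
A=cv2.resize(t[205:345,290:360],None,fx=4,fy=4,interpolation=cv2.INTER_CUBIC)
B=cv2.resize(s[155:245,230:325],None,fx=5,fy=6,interpolation=cv2.INTER_CUBIC)[:540]
B=cv2.copyMakeBorder(B,0,20,0,0,cv2.BORDER_CONSTANT)
cv2.imwrite('pics/c1.png',np.hstack([A,B])[:,:,::-1])
for c,z in(('top',0),('scene',0)):
    r=regions_of(c,'wedge')[0]; m=r['region'].astype(np.uint8)
    cs=max(cv2.findContours(m,0,1)[0],key=cv2.contourArea)
    q=cv2.boxPoints(cv2.minAreaRect(cs));print(c,r['p'],m.sum(),q.tolist())
    for z in(0,2,30): print(z,toplane(c,q,z)[:,:2].tolist())
for n in('faceplate','wax_jar','lathe','bubble'):
    for c in('top',):
        for r in regions_of(c,n)[:1]:
            ys,xs=np.nonzero(r['region']);print(n,c,r['p'],xs.min(),xs.max(),ys.min(),ys.max())
```

```text
top 0.7 1118 [[423.60003662109375, 186.8000030517578], [439.20001220703125, 181.59999084472656], [462.60003662109375, 251.7999725341797], [447.00006103515625, 257.0]]
0 [[662.1075868572682, -279.5723924936848], [676.4584700638277, -321.6800004622629], [492.4443816157622, -379.5532043884783], [479.0658787213106, -337.7810768211628]]
2 [[661.7846714971487, -279.1132852164649], [676.1123134362479, -321.1526998784133], [492.39623595967, -378.9321781020446], [479.0393995619429, -337.227700530566]]
30 [[657.2638564554754, -272.6857833353861], [671.2661206501299, -313.7704917045177], [491.7221967743789, -370.2378100919728], [478.6686913307951, -329.4804324622106]]
scene 0.7 1206 [[197.0487518310547, 308.5610046386719], [199.24388122558594, 288.8049011230469], [275.0853271484375, 297.2317199707031], [272.89019775390625, 316.9878234863281]]
0 [[503.27411057040865, -387.873729419415], [459.09947035825326, -340.2508044752544], [641.0098362977178, -257.1774456335427], [674.391329388425, -307.9438751938996]]
2 [[504.8842823427759, -388.82037448310257], [460.83302073383754, -341.33045911032735], [642.2353158264877, -258.48912196543563], [675.5235752887816, -309.1137622290514]]
30 [[527.4266871559175, -402.07340537472896], [485.10272599201755, -356.4456240013483], [659.3920292292668, -276.8525906119365], [691.3750178937748, -325.49218072117696]]
wax_jar top 0.83 349 372 121 146
lathe top 0.59 9 337 168 324
bubble top 0.19 349 372 121 146
```

View pics/c1.png

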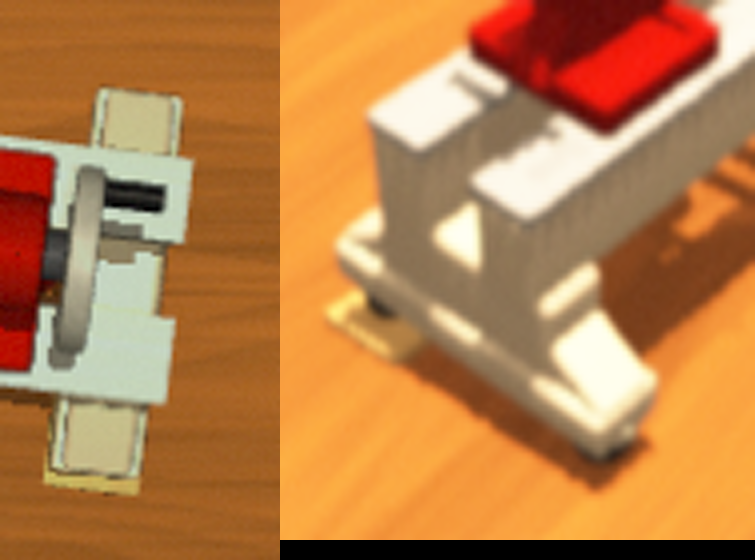

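```bash
cat > wedgefit.py <<'E'
from h import *
from scipy.optimize import minimize
from scipy.spatial.transform import Rotation as Rt
V=np.array([[sx*95,sy*18,z] for sx,zz in((1,(0,2)),(-1,(0,30.5))) for sy in(-1,1) for z in zz],float)
def poly(c,p):
    a=p[2];P=V@np.array([[np.cos(a),np.sin(a),0],[-np.sin(a),np.cos(a),0],[0,0,1]])+[p[0],p[1],0]
    return cv2.convexHull(proj(c,P).astype(np.float32))
def sil(c,p,S=8):
    m=np.zeros((400,640),np.uint8);cv2.fillPoly(m,[np.round(poly(c,p)*256).astype(np.int32)],255,cv2.LINE_AA,8);return m/255.
def masks(cams):
    M={}
    for c in cams:
        r=regions_of(c,'wedge')[0];M[c]=cv2.GaussianBlur(r['region'].astype(np.float64),(0,0),1)
    return M
def fit(M,p0):
    f=lambda p:sum(((cv2.GaussianBlur(sil(c,p),(0,0),1)-M[c])**2).sum() for c in M)
    o=minimize(f,p0,method='Nelder-Mead',options=dict(initial_simplex=np.array(p0)+np.array([[0,0,0],[8,0,0],[0,8,0],[0,0,.1]]),xatol=.05,fatol=.05));return o.x,o.fun
E
python3 - <<'E'
from wedgefit import *
np.set_printoptions(precision=2,suppress=True)
M=masks(('top','scene'))
for a in(.3,.3+np.pi): 
    for K in (M,{'top':M['top']},{'scene':M['scene']}): print(a,list(K),fit(K,[578,-325,a]))
print('sphere',toplane('scene',[[294.5,224]],19))
c=np.array([[97,88],[183,97],[135,480],[50,470]])/4.+[290,205]
for z in(30,45,60):
    w=toplane('top',c,z)[:,:2];r=(w[0]+w[1])/2;f=(w[2]+w[3])/2;d=r-f;L=np.linalg.norm(d);d/=L
    print(z,w.tolist(),'len',L,'width',np.linalg.norm(w[0]-w[1]),'yaw',np.arctan2(d[1],d[0]),'foot',(r+f)/2+95*d)
s=get_image('scene')
cv2.imwrite('pics/c2.png',np.hstack([cv2.resize(s[280:325,185:285],None,fx=7,fy=7,interpolation=cv2.INTER_CUBIC)])[:,:,::-1])
E
```

```text
0.3 ['top', 'scene'] (array([ 578.75, -326.09,    0.32]), np.float64(369.73442784881706))
0.3 ['top'] (array([ 579.24, -327.49,    0.29]), np.float64(51.4216932828542))
0.3 ['scene'] (array([ 580.97, -323.13,    0.4 ]), np.float64(233.3805560408571))
3.441592653589793 ['top', 'scene'] (array([ 575.  , -328.4 ,    3.48]), np.float64(65.69934895847045))
3.441592653589793 ['top'] (array([ 576.75, -328.05,    3.48]), np.float64(24.39196843853776))
3.441592653589793 ['scene'] (array([ 573.61, -326.94,    3.49]), np.float64(21.42913843051971))
sphere [[521.45  -7.55  19.  ]]
30 [[552.2469921676361, 5.950098974914033], [547.0797049766024, -47.99788994512977], [310.3669187607479, -19.716599060685013], [316.07450439667025, 32.63615925529929]] len 238.0346046521744 width 54.19489242937742 yaw -0.1157189307718005 foot [525.81 -18.25]
45 [[551.1324468027481, 5.9247586041483], [546.0294854425131, -47.351649836834326], [312.26345756833393, -19.42242328807396], [317.8999913787408, 32.27861304134785]] len 235.0713914346739 width 53.52023833106927 yaw -0.11571893077180051 foot [526.2  -18.11]
60 [[550.01790143786, 5.899418233382566], [544.9792659084237, -46.7054097285389], [314.15999637591995, -19.128247515462903], [319.7254783608114, 31.921066827396412]] len 232.10817821717342 width 52.84558423276114 yaw -0.11571893077180057 foot [526.59 -17.97]
```

View pics/c2.png

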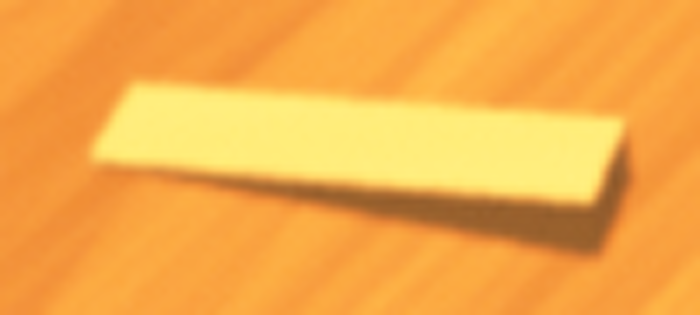

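The crop shows the thick end at right, near pixel (270,312), and the thin end at left, near (200,297). So the thin end points at about 3.48 rad.

Run:
```python
from h import *
from scipy.spatial.transform import Rotation as Rt
o=observe();q=o['tcp_rot'];R=Rt.from_quat([q[1],q[2],q[3],q[0]]).as_matrix();print(np.round(R,3),o['ee_pos'],o['time_s'])
t=get_image('top')
for n in('faceplate','lathe'):
    for r in regions_of('top',n)[:1]:
        ys,xs=np.nonzero(r['region']);print(n,toplane('top',[[xs.mean(),ys.mean()]],10))
# bed rear/front edges via Hough on whole lathe
g=cv2.Canny(cv2.cvtColor(t,7),80,160);g[:200]=0;g[330:]=0;g[:,:150]=0;g[:,345:]=0
L=cv2.HoughLinesP(g,1,np.pi/360,25,minLineLength=35,maxLineGap=6)
for l in L[:,0]:
    w=toplane('top',l.reshape(2,2),130)[:,:2];d=w[1]-w[0];print(l,round(float(np.arctan2(d[0],d[1])%np.pi),3))
```

```text
[[ 0.34 -0.    0.94]
 [-0.94 -0.    0.34]
 [ 0.   -1.   -0.  ]] [ 220.88503387 -611.32643039  202.08772608] 1.35
faceplate [[ 404.79391174 -247.48750889   10.        ]]
lathe [[493.47161805 386.02167588  10.        ]]
[200 227 337 245] 0.119
[190 287 330 305] 0.112
[206 294 304 306] 0.105
[193 272 203 209] 1.694
[236 280 311 290] 0.119
[234 245 274 249] 0.086
[201 247 206 212] 1.678
[190 288 314 304] 0.111
[249 292 297 298] 0.11
[150 220 185 225] 0.124
[248 281 287 286] 0.113
[256 236 292 242] 0.153
[187 308 195 254] 1.69
[298 291 315 227] 1.82
```

```bash
python3 -m inch '[0.425,0.308,-0.1,1.6,0.07, 0.425,0.308,-0.1,1.6,0.07, 0.425,0.308,-0.1,1.6,0.07, 0.425,0.308,-0.1,1.6,0.07, 0.425,0.308,-0.1,1.6,0.07, 0.425,0.308,-0.1,1.6,0.07, 0.425,0.308,-0.1,1.6,0.07, 0.425,0.308,-0.1,1.6,0.07, 0.425,0.308,-0.1,1.6,0.07, 0.425,0.308,-0.1,1.6,0.07, 0.425,0.308,-0.1,1.6,0.07, 0.425,0.308,-0.1,1.6,0.07, 0.425,0.308,-0.1,1.6,0.07, 0.425,0.308,-0.1,1.6,0.07, 0.425,0.308,-0.1,1.6,0.07, 0.425,0.308,-0.1,1.6,0.07]' 60
python3 -m inch '[0,0,0,1.534,0.07, 0,0,0,1.534,0.07, 0,0,0,1.534,0.07, 0,0,0,1.534,0.07, 0,0,0,1.534,0.07, 0,0,0,1.534,0.07, 0,0,0,1.534,0.07, 0,0,0,1.534,0.07, 0,0,0,1.534,0.07, 0,0,0,1.534,0.07, 0,0,0,1.534,0.07, 0,0,0,1.534,0.07, 0,0,0,1.534,0.07, 0,0,0,1.534,0.07, 0,0,0,1.534,0.07]'
python3 - <<'E'
from h import *
from scipy.spatial.transform import Rotation as Rt
o=observe();q=o['tcp_rot'];R=Rt.from_quat([q[1],q[2],q[3],q[0]]).as_matrix();print(np.arctan2(R[1,0],R[0,0]),R[:,1],o['ee_pos'],o['joint_pos'])
E
```

```text
time_s: 2.83
ee_pos: [645.4, -304.0, 101.7]
tcp_rot: [-0.695, 0.695, 0.131, -0.132]
ft_force: [0.1, 0.2, 0.3]
grip_width: 0.823
time_s: 4.08
ee_pos: [644.8, -305.5, 102.3]
tcp_rot: [0.41, -0.41, -0.576, 0.577]
ft_force: [0.4, -0.1, -0.4]
grip_width: 0.82
1.9055119191533976 [-4.52448790e-04 -1.19793354e-03 -9.99999180e-01] [ 644.76016982 -305.4599552   102.25037313] [ 0.85950284  0.81621478 -0.75375428  1.46637935  0.59638804  1.09673099
  1.89304496]
```

```bash
python3 -m inch '[0.001,0.002,-0.04,0,0.07, 0.001,0.002,-0.07,0,0.07, 0.001,0.002,-0.085,0,0.07, 0.001,0.002,-0.097,0,0.07, 0.001,0.002,-0.097,0,0.07, 0.001,0.002,-0.097,0,0.07]'
python3 -m inch '[0,0,0,0,0.05, 0,0,0,0,0.04, 0,0,0,0,0.03, 0,0,0,0,0.02, 0,0,0,0,0.02, 0,0,0,0,0.02, 0,0,0,0,0.02, 0,0,0,0,0.02]' 50
python3 -m inch '[0,0,0.03,0,0.02, 0,0,0.06,0,0.02, 0,0,0.06,0,0.02]'
```

```text
time_s: 4.58
ee_pos: [647.3, -301.5, 5.7]
tcp_rot: [-0.408, 0.409, 0.577, -0.577]
ft_force: [-0.1, 0.1, 0.6]
grip_width: 0.82
time_s: 5.25
ee_pos: [646.8, -301.3, 5.1]
tcp_rot: [-0.408, 0.408, 0.577, -0.577]
ft_force: [0.5, 0.8, -1.0]
grip_width: 0.231
time_s: 5.5
ee_pos: [650.8, -301.9, 71.5]
tcp_rot: [-0.405, 0.412, 0.578, -0.576]
ft_force: [1.4, -0.2, 2.3]
grip_width: 0.232
```

Run:
```python
from h import *
t=get_image('top');s=get_image('scene')
A=cv2.resize(s[190:340,160:340],None,fx=3.5,fy=3.5);B=cv2.resize(t[160:300,380:500],None,fx=3.75,fy=3.75)
h=525;cv2.imwrite('pics/c3.png',cv2.resize(np.hstack([A,B]),None,fx=.74,fy=.74)[:,:,::-1])
```

```text
(no output)
```

View pics/c3.png

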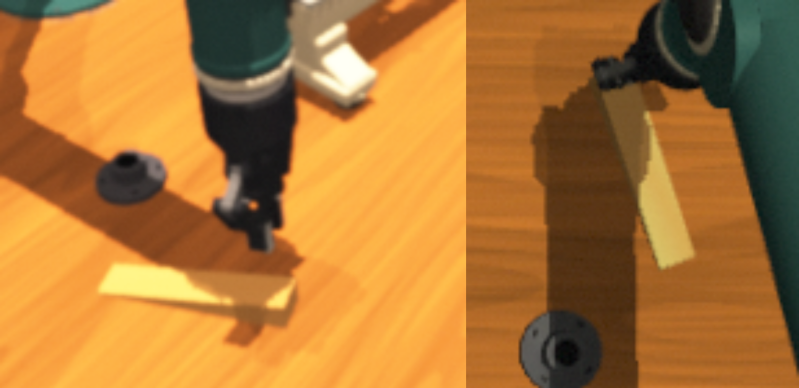

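The gripper hovers at the thick end without the wedge, which still lies flat. I'll move aside, refit, and check the TCP projection against the picture.

Run:
```python
from wedgefit import *
o=observe();P=o['ee_pos'];print(P)
for c in('top','scene'):print(c,proj(c,[P,P+[0,0,19]]).tolist())
M=masks(('top','scene'))
for K in (M,{'top':M['top']},{'scene':M['scene']}): x,f=fit(K,[575,-328,3.48]);print(list(K),x,f)
x,_=fit(M,[575,-328,3.48])
t=get_image('top').copy();s=get_image('scene').copy()
for c,im in(('top',t),('scene',s)):
    cv2.polylines(im,[np.round(poly(c,x)*16).astype(np.int32)],True,(0,255,255),1,cv2.LINE_AA,4)
    u=proj(c,[P])[0];cv2.circle(im,tuple(int(v) for v in u),2,(255,0,255),-1)
A=cv2.resize(s[220:340,180:300],None,fx=4,fy=4);B=cv2.resize(t[160:280,400:480],None,fx=4,fy=4)
cv2.imwrite('pics/c4.png',np.hstack([A,B])[:,:,::-1])
```

```text
[ 647.9254407  -301.59284777   66.80986346]
top [[438.4114816029886, 188.319395204407], [440.3685439977078, 187.12567469277784]]
scene [[263.281501584148, 291.3023036577702], [262.497407180903, 285.5492660132974]]
['top', 'scene'] [ 574.50685413 -327.67752952    3.48657736] 190.10519023995994
['top'] [ 573.00016739 -328.9701363     3.50427564] 134.78171152939163
['scene'] [ 573.84215235 -326.64591591    3.45446182] 48.0276506243374
```

View pics/c4.png

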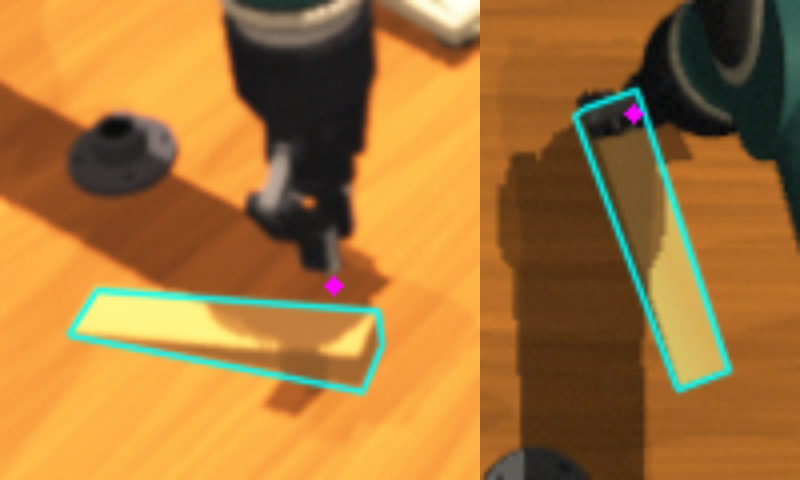

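```bash
python3 -m inch '[0,0,0.02,0,0.085, 0,0,0.02,0,0.085, 0,0,0.02,0,0.085, 0,0,0.02,0,0.085, 0,0,0.02,0,0.085, 0,0,0.02,0,0.085]'
python3 - <<'E'
from wedgefit import *
o=observe();P=o['ee_pos'];q=o['tcp_rot'];R=Rt.from_quat([q[1],q[2],q[3],q[0]]).as_matrix();print(P)
ims=[]
for c,b in(('scene',(210,200,310,310)),('top',(395,140,495,250))):
    im=get_image(c)[b[1]:b[3],b[0]:b[2]];im=cv2.resize(im,None,fx=4,fy=4,interpolation=cv2.INTER_CUBIC)
    for k,col in((-57,(255,0,0)),(-42,(255,128,0)),(0,(255,0,255)),(42,(0,255,0)),(57,(0,255,255))):
        u=(proj(c,[P+R[:,0]*k-R[:,1]*13])[0]-b[:2]+.5)*4;cv2.circle(im,tuple(int(v) for v in u),3,col,-1)
    ims.append(im)
cv2.imwrite('pics/c5.png',np.hstack(ims)[:,:,::-1])
E
```

```text
time_s: 6.3
ee_pos: [646.3, -301.2, 84.1]
tcp_rot: [0.409, -0.408, -0.577, 0.577]
ft_force: [0.3, -0.4, 1.1]
grip_width: 0.992
[ 646.34425419 -301.16145713   84.05077825]
```

View pics/c5.png

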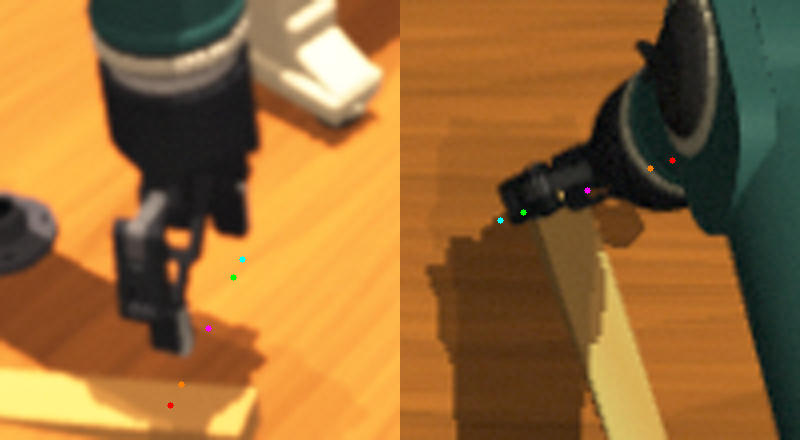

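The crop shows both fingertips sitting about 9 px above their predicted places in the scene view: the near one at (178,353) against (176,392), the far one at (235,235) against (237,268). I'll solve for that offset.

Run:
```python
from h import *
P=np.array([646.3,-301.2,97.])
J=[];b=[]
for c,d in(('top',(-.7,-2.8)),('scene',(-.3,-8.8))):
    J.append(np.array([(proj(c,[P+e*5])-proj(c,[P-e*5]))[0]/10 for e in np.eye(3)]).T);b+=d
J=np.vstack(J);print(np.round(J,3));x,r,*_=np.linalg.lstsq(J,np.array(b),rcond=None);print(x,J@x-b)
for d in ([0,0,13],[0,0,20],[0,0,25]):print(d,J@np.array(d)-b)
o=observe();print(o['ee_pos'],o['joint_pos'])
```

```text
[[-0.011 -0.404  0.106]
 [-0.408 -0.005 -0.064]
 [ 0.342  0.286 -0.043]
 [ 0.175 -0.275 -0.311]]
[ 0.71930604  5.80134109 23.72784117] [ 0.87474026  0.94948246  1.19332769 -0.06073413]
[0, 0, 13] [ 2.08418014  1.96170711 -0.25373628  4.75062692]
[0, 0, 20] [ 2.8295079   1.51031864 -0.55190197  2.57019526]
[0, 0, 25] [ 3.36188488  1.1878983  -0.76487747  1.01274407]
[ 646.57120218 -301.2178887    84.40754667] [ 0.84936212  0.83555828 -0.74501032  1.47562473  0.60944155  1.07211366
  1.88257971]
```

```bash
python3 -m inch '[0,-0.002,-0.04,0,0.06, 0,-0.002,-0.065,0,0.06, 0,-0.002,-0.08,0,0.06, 0,-0.002,-0.084,0,0.06, 0,-0.002,-0.086,0,0.06, 0,-0.002,-0.086,0,0.06, 0,-0.002,-0.086,0,0.06]'
python3 -m inch '[0,0,-0.003,0,0.06, 0,0,-0.005,0,0.06, 0,0,-0.005,0,0.06]'
python3 -c "
from h import *
o=observe();P=o['ee_pos'];print(P,o['ft_force'])
save('scene','c6',(200,210,310,320),5)"
```

```text
time_s: 6.98
ee_pos: [648.2, -303.5, 0.9]
tcp_rot: [-0.408, 0.409, 0.578, -0.577]
ft_force: [0.5, 0.4, -0.7]
grip_width: 0.704
time_s: 7.23
ee_pos: [646.9, -303.5, -5.6]
tcp_rot: [0.408, -0.409, -0.577, 0.577]
ft_force: [-0.1, -0.4, -0.1]
grip_width: 0.696
[ 646.88699355 -303.49454709   -5.6458237 ] [-0.07143675 -0.39302576 -0.05801084]
```

View pics/c6.png

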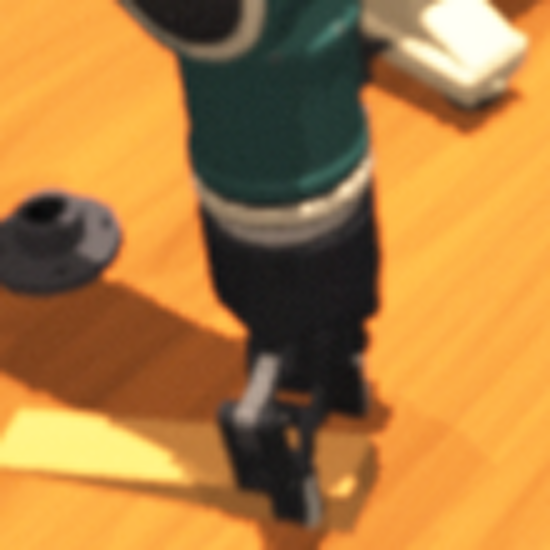

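The fingers now straddle the thick end with the near tip at (310,525), still above the bench, and no contact even though the reading is z = -5.6. So the reported z is offset by about 20 mm. I'll go a little lower and close.

```bash
python3 -m inch '[0,0,-0.004,0,0.06, 0,0,-0.007,0,0.06, 0,0,-0.007,0,0.06, 0,0,-0.007,0,0.05, 0,0,-0.007,0,0.04, 0,0,-0.007,0,0.03, 0,0,-0.007,0,0.02, 0,0,-0.007,0,0.02, 0,0,-0.007,0,0.02]' 50
python3 -m inch '[0,0,0.02,0,0.02, 0,0,0.045,0,0.02, 0,0,0.05,0,0.02, 0,0,0.05,0,0.02]'
python3 - <<'E'
from wedgefit import *
save('scene','c7',(180,210,300,320),5)
M=masks(('scene',));print([m.sum() for m in M.values()])
E
```

```text
time_s: 8.03
ee_pos: [647.2, -303.4, -12.6]
tcp_rot: [-0.408, 0.409, 0.577, -0.577]
ft_force: [0.9, 0.5, 2.1]
grip_width: 0.405
time_s: 8.37
ee_pos: [648.3, -303.7, 39.3]
tcp_rot: [-0.407, 0.41, 0.577, -0.577]
ft_force: [0.2, -1.0, -0.2]
grip_width: 0.407
[np.float64(1084.0000000000005)]
```

View pics/c7.png

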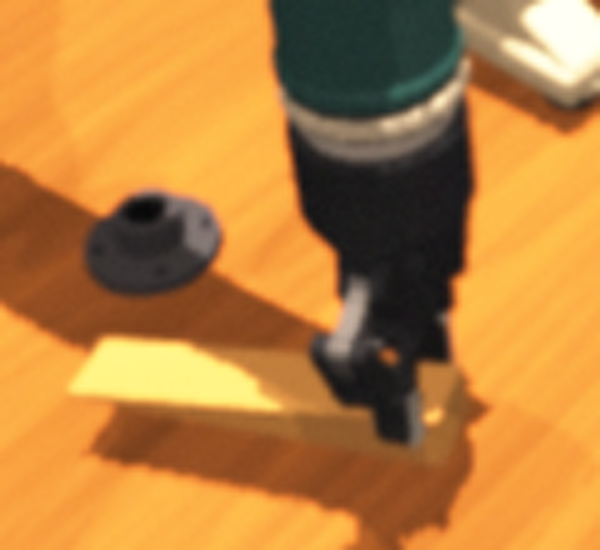

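Wedge is gripped (opening about 35 mm) and lifted about 52 mm. Next: turn it to the insertion heading and carry it in front of the foot.

```bash
python3 -m inch '[0,0,0.01,-1.0,0.02, 0,0,0.01,-1.0,0.02, 0,0,0.01,-1.0,0.02, -0.15,0.07,0.01,-2.026,0.02, -0.15,0.07,0.01,-2.026,0.02, -0.15,0.07,0.01,-2.026,0.02, -0.15,0.07,0.01,-2.026,0.02, -0.15,0.07,0.01,-2.026,0.02, -0.15,0.07,0.01,-2.026,0.02, -0.15,0.07,0.01,-2.026,0.02, -0.15,0.07,0.01,-2.026,0.02, -0.15,0.07,0.01,-2.026,0.02, -0.15,0.07,0.01,-2.026,0.02, -0.15,0.07,0.01,-2.026,0.02, -0.15,0.07,0.01,-2.026,0.02, -0.15,0.07,0.01,-2.026,0.02, -0.15,0.07,0.01,-2.026,0.02, -0.15,0.07,0.01,-2.026,0.02, -0.15,0.07,0.01,-2.026,0.02, -0.15,0.07,0.01,-2.026,0.02]'
python3 -m inch '[0,0,-0.02,0,0.02, 0,0,-0.04,0,0.02, 0,0,-0.05,0,0.02, 0,0,-0.055,0,0.02, 0,0,-0.055,0,0.02, 0,0,-0.055,0,0.02]'
```

```text
time_s: 10.13
ee_pos: [496.6, -233.2, 46.7]
tcp_rot: [0.706, -0.706, 0.041, -0.04]
ft_force: [-0.4, -0.2, -0.9]
grip_width: 0.401
time_s: 10.63
ee_pos: [497.2, -233.3, -7.7]
tcp_rot: [0.706, -0.706, 0.041, -0.041]
ft_force: [-0.5, -0.5, -0.4]
grip_width: 0.4
```

```bash
python3 -m inch '[0,0,-0.002,0,0.02, 0,0,-0.004,0,0.02, 0,0,-0.005,0,0.02, 0,0,-0.005,0,0.02]'
python3 -m inch '[0,0,0,0,0.042, 0,0,0,0,0.048, 0,0,0,0,0.048, 0,0,0,0,0.048]'
python3 -m inch '[0,0,0,0,0.02, 0,0,0,0,0.02, 0,0,0,0,0.02, 0,0,0,0,0.02, 0,0,0,0,0.02]' 60
python3 - <<'E'
from wedgefit import *
M=masks(('top','scene'))
for K in (M,{'top':M['top']},{'scene':M['scene']}): x,f=fit(K,[507,-158,1.457]);print(list(K),np.round(x,3),f)
x,_=fit(M,[507,-158,1.457])
t=get_image('top').copy();s=get_image('scene').copy();F=np.array([524,-14.])
for c,im in(('top',t),('scene',s)):
    cv2.polylines(im,[np.round(poly(c,x)*16).astype(np.int32)],True,(0,255,255),1,cv2.LINE_AA,4)
    circ=[[F[0]+20*np.cos(a),F[1]+20*np.sin(a),19] for a in np.linspace(0,6.28,24)]
    cv2.polylines(im,[np.round(proj(c,circ)*16).astype(np.int32)],True,(255,0,255),1,cv2.LINE_AA,4)
A=cv2.resize(s[180:300,200:320],None,fx=4,fy=4,interpolation=cv2.INTER_CUBIC);B=cv2.resize(t[210:330,290:360],None,fx=4,fy=4,interpolation=cv2.INTER_CUBIC)
cv2.imwrite('pics/c8.png',np.hstack([A,B])[:,:,::-1])
E
```

```text
time_s: 10.97
ee_pos: [497.1, -233.5, -12.7]
tcp_rot: [-0.706, 0.706, -0.041, 0.041]
ft_force: [-0.3, -0.4, -1.3]
grip_width: 0.402
time_s: 11.3
ee_pos: [497.0, -233.3, -12.8]
tcp_rot: [-0.706, 0.706, -0.041, 0.041]
ft_force: [-0.3, 0.4, 0.6]
grip_width: 0.563
time_s: 11.72
ee_pos: [497.3, -233.4, -12.5]
tcp_rot: [-0.706, 0.706, -0.041, 0.041]
ft_force: [-0.2, 0.2, 5.5]
grip_width: 0.403
['top', 'scene'] [ 430.872 -127.564    2.397] 3494.643415639526
['top'] [ 506.879 -158.385    1.517] 1983.7725580439926
['scene'] [ 427.375 -139.663    2.431] 1493.2622379012328
```

View pics/c8.png

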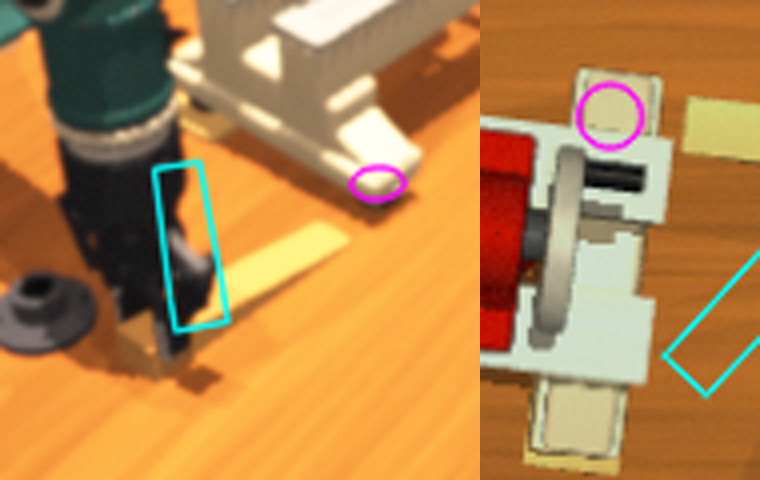

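The wedge's thin end lies squarely before the foot, with its corners in the top view at pixels (341.5,234) and (341,247.5). The network mask failed there, so I'm working from the pixels and a colour mask.

```bash
cat > br.py <<'E'
from h import *
def wedge_top():
    t=get_image('top');h=cv2.cvtColor(t,cv2.COLOR_RGB2HSV)
    sub=h[225:265,337:400]; m=cv2.inRange(h,(15,60,150),(32,170,255));m[:225]=0;m[262:]=0;m[:,:336]=0;m[:,420:]=0
    cs=max(cv2.findContours(m,0,1)[0],key=cv2.contourArea);return cs
E
python3 - <<'E'
from br import *
t=get_image('top');h=cv2.cvtColor(t,40+1)
print('wedge',t[241,350],h[241,350],'wood',t[225,350],h[225,350],h[260,350])
w=toplane('top',[[341.5,234.25],[340.75,247.5]],2);print(w,w[0:2].mean(0))
cs=wedge_top();r=cv2.minAreaRect(cs);q=cv2.boxPoints(r);print(cv2.contourArea(cs),q.tolist())
m=np.zeros((400,640),np.uint8);cv2.drawContours(m,[cs],-1,1,-1)
# upper/lower edges and mid line in world (mid-surface z from ramp)
cols=range(343,385,3);P=[]
for u in cols:
    v=np.nonzero(m[:,u])[0]
    if len(v): print(u,v.min(),v.max(),end=' | '); P.append([u+.0,(v.min()+v.max())/2])
W=toplane('top',P,6)[:,:2];k=np.polyfit(W[:,1],W[:,0],1);print('\nslope dx/dy',k, 'x at y=-16:',np.polyval(k,-16))
E
```

```text
wedge [211 201 114] [ 27 117 211] wood [183 108  41] [ 14 198 183] [ 15 194 158]
[[536.33027975 -64.01066346   2.        ]
 [502.44058897 -62.20685592   2.        ]] [519.38543436 -63.10875969   2.        ]
704.0 [[339.48797607421875, 247.7009735107422], [341.20123291015625, 233.30970764160156], [402.17047119140625, 240.5679473876953], [400.45721435546875, 254.95921325683594]]
343 234 248 | 346 234 248 | 349 235 248 | 352 235 249 | 355 235 249 | 358 236 249 | 361 236 250 | 364 237 250 | 367 237 250 | 370 237 251 | 373 238 251 | 376 238 252 | 379 238 252 | 382 239 252 | 
slope dx/dy [1.14049310e-01 5.27176263e+02] x at y=-16: 525.3514739997412
```

```bash
python3 -m inch '[0.0005,0.004,0,0,0.02, 0.0009,0.008,0,0,0.02, 0.0014,0.012,0,0,0.02, 0.0018,0.016,0,0,0.02, 0.0023,0.02,0,0,0.02, 0.0027,0.024,0,0,0.02, 0.0032,0.028,0,0,0.02, 0.0036,0.032,0,0,0.02, 0.0039,0.034,0,0,0.02, 0.0039,0.034,0,0,0.02]' 60
python3 - <<'E'
from br import *
o=observe();print(o['ee_pos'],o['ft_force'])
t=get_image('top');s=get_image('scene')
A=cv2.resize(t[200:310,170:215],None,fx=5,fy=5,interpolation=cv2.INTER_CUBIC)
B=cv2.resize(s[120:160,305:360],None,fx=9,fy=9,interpolation=cv2.INTER_CUBIC);B=cv2.copyMakeBorder(B,0,550-360,0,0,cv2.BORDER_CONSTANT)
cv2.imwrite('pics/c9.png',np.hstack([A,B])[:,:,::-1])
E
```

```text
time_s: 12.85
ee_pos: [501.3, -199.1, -12.5]
tcp_rot: [-0.706, 0.706, -0.04, 0.041]
ft_force: [-0.8, -1.9, 6.9]
grip_width: 0.403
[ 501.3228312  -199.10700617  -12.5284666 ] [-0.83715568 -1.88243004  6.87921243]
```

View pics/c9.png

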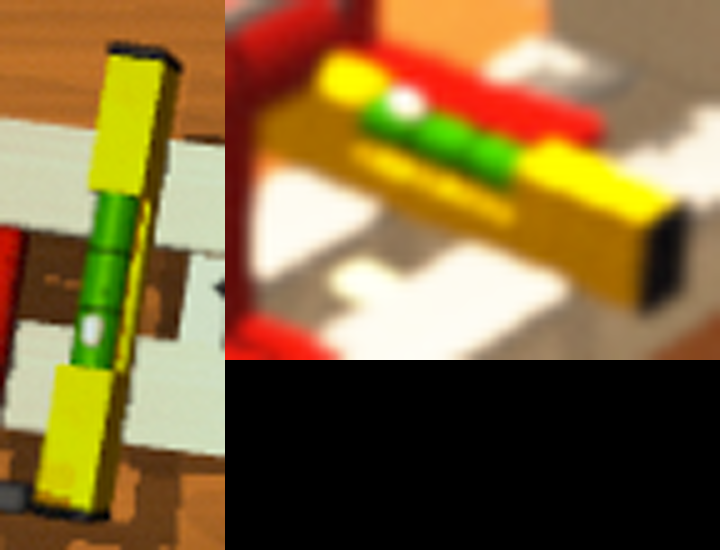

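The top crop shows the vial from row 192 to 368 with black lines at rows 251 and 306, and the bubble at row 329, which is its negative end. I'll measure it numerically while easing in.

```bash
cat > bub.py <<'E'
from h import *
def bubble():
    t=get_image('top').astype(np.float32)
    a=np.array([170+92/5-.5,200+345/5-.5]);b=np.array([170+117/5-.5,200+205/5-.5]) # vial front->rear
    n=281;S=a+(b-a)*np.linspace(-.25,1.25,n)[:,None];d=(b-a)/np.linalg.norm(b-a);nv=np.array([-d[1],d[0]])
    pr=0
    for k in(-1,-.5,0,.5,1): pr=pr+cv2.remap(t,(S[:,0]+k*nv[0]).astype(np.float32)[None],(S[:,1]+k*nv[1]).astype(np.float32)[None],cv2.INTER_CUBIC)[0]/5
    R,G,B=pr.T; mm=76/((368-192)/5/abs(d[1])); L=np.linalg.norm(b-a)*1.5/(n-1)*mm
    # vial ends: yellow has R high, B low
    y=(R-B)>90
    c=n//2; mid=[i for i in range(n) if y[i]]
    lo=max([i for i in mid if i<c-40],default=None);hi=min([i for i in mid if i>c+40],default=None)
    w=np.clip(B-np.median(B)-35,0,None);bi=(w*np.arange(n)).sum()/w.sum()
    return round((bi-(lo+hi)/2)*L,2),round((hi-lo)*L,1),round(w.max(),0)
if __name__=='__main__':
    o=observe();print(bubble(),np.round(o['ee_pos'],1),np.round(o['ft_force'],1),round(o['time_s'],1))
E
python3 bub.py
python3 -m inch '[0.0002,0.002,0,0,0.02, 0.0005,0.004,0,0,0.02, 0.0007,0.006,0,0,0.02, 0.0009,0.008,0,0,0.02, 0.0009,0.008,0,0,0.02]'
python3 bub.py
```

```text
(np.float64(-22.09), np.float64(72.9), np.float32(156.0)) [ 501.3 -199.1  -12.5] [-0.6 -1.1  5.8] 12.9
time_s: 13.42
ee_pos: [501.5, -195.2, -12.5]
tcp_rot: [-0.704, 0.707, -0.042, 0.042]
ft_force: [-1.4, -9.2, 3.9]
grip_width: 0.399
(np.float64(-22.05), np.float64(73.5), np.float32(153.0)) [ 501.5 -195.2  -12.5] [-1.4 -9.2  3.9] 13.4
```

```bash
python3 -m inch '[0.0001,0.001,0,0,0.02, 0.0002,0.002,0,0,0.02, 0.0003,0.003,0,0,0.02, 0.0005,0.004,0,0,0.02, 0.0005,0.004,0,0,0.02]'
python3 -m inch '[0.0001,0.001,0,0,0.02, 0.0002,0.002,0,0,0.02, 0.0003,0.003,0,0,0.02, 0.0005,0.004,0,0,0.02, 0.0005,0.004,0,0,0.02]'
python3 bub.py
```

```text
time_s: 13.88
ee_pos: [501.4, -193.8, -12.5]
tcp_rot: [-0.703, 0.708, -0.043, 0.043]
ft_force: [-2.8, -14.8, 4.4]
grip_width: 0.399
time_s: 14.3
ee_pos: [502.2, -188.5, -12.5]
tcp_rot: [-0.704, 0.708, -0.042, 0.042]
ft_force: [-1.9, -11.7, 4.8]
grip_width: 0.398
(np.float64(-21.7), np.float64(74.2), np.float32(140.0)) [ 502.2 -188.5  -12.5] [ -1.9 -11.7   4.8] 14.3
```

```bash
python3 -m inch '[0.0001,0.001,0,0,0.02, 0.0002,0.002,0,0,0.02, 0.0003,0.003,0,0,0.02, 0.0005,0.004,0,0,0.02, 0.0006,0.005,0,0,0.02, 0.0007,0.006,0,0,0.02, 0.0008,0.007,0,0,0.02, 0.0009,0.008,0,0,0.02, 0.0009,0.008,0,0,0.02]'
python3 bub.py
python3 -m inch '[0.0001,0.001,0,0,0.02, 0.0002,0.002,0,0,0.02, 0.0003,0.003,0,0,0.02, 0.0005,0.004,0,0,0.02, 0.0006,0.005,0,0,0.02, 0.0007,0.006,0,0,0.02, 0.0007,0.006,0,0,0.02]'
python3 bub.py
```

```text
time_s: 15.1
ee_pos: [503.2, -180.1, -12.5]
tcp_rot: [-0.704, 0.708, -0.042, 0.042]
ft_force: [-1.6, -11.2, 4.4]
grip_width: 0.398
(np.float64(-21.72), np.float64(73.8), np.float32(133.0)) [ 503.2 -180.1  -12.5] [ -1.6 -11.2   4.4] 15.1
time_s: 15.73
ee_pos: [503.9, -173.9, -12.5]
tcp_rot: [-0.704, 0.708, -0.042, 0.042]
ft_force: [-0.9, -12.1, 4.8]
grip_width: 0.399
(np.float64(-21.56), np.float64(74.5), np.float32(122.0)) [ 503.9 -173.9  -12.5] [ -0.9 -12.1   4.8] 15.7
```

```bash
python3 -m inch '[0.0001,0.001,0,0,0.02, 0.0002,0.002,0,0,0.02, 0.0003,0.003,0,0,0.02, 0.0005,0.004,0,0,0.02, 0.0006,0.005,0,0,0.02, 0.0007,0.006,0,0,0.02, 0.0008,0.007,0,0,0.02, 0.0009,0.008,0,0,0.02, 0.0009,0.008,0,0,0.02, 0.0009,0.008,0,0,0.02]'
python3 bub.py
python3 -m inch '[0.0001,0.001,0,0,0.02, 0.0002,0.002,0,0,0.02, 0.0003,0.003,0,0,0.02, 0.0005,0.004,0,0,0.02, 0.0006,0.005,0,0,0.02, 0.0007,0.006,0,0,0.02, 0.0007,0.006,0,0,0.02, 0.0007,0.006,0,0,0.02, 0.0007,0.006,0,0,0.02]'
python3 bub.py
```

```text
time_s: 16.62
ee_pos: [504.9, -165.7, -12.5]
tcp_rot: [-0.704, 0.707, -0.042, 0.042]
ft_force: [-0.9, -10.9, 4.7]
grip_width: 0.394
(np.float64(-22.15), np.float64(73.8), np.float32(106.0)) [ 504.9 -165.7  -12.5] [ -0.9 -10.9   4.7] 16.6
time_s: 17.42
ee_pos: [505.6, -159.5, -12.5]
tcp_rot: [-0.704, 0.707, -0.042, 0.042]
ft_force: [-1.9, -10.7, 6.1]
grip_width: 0.398Traceback (most recent call last):
  File "bub.py", line 16, in <module>
    o=observe();print(bubble(),np.round(o['ee_pos'],1),np.round(o['ft_force'],1),round(o['time_s'],1))
                      ~~~~~~^^
  File "bub.py", line 14, in bubble
    return round((bi-(lo+hi)/2)*L,2),round((hi-lo)*L,1),round(w.max(),0)
                      ~~^~~
TypeError: unsupported operand type(s) for +: 'NoneType' and 'int'
```

Run:
```python
from h import *
t=get_image('top').astype(int)
a=np.array([170+92/5-.5,200+345/5-.5]);b=np.array([170+117/5-.5,200+205/5-.5])
for v in range(230,285):
    u=a[0]+(b[0]-a[0])*(v-a[1])/(b[1]-a[1]);print(v,round(u),*[','.join(map(str,t[v,int(round(u))+k])) for k in(-3,-2,-1,0,1,2,3)])
```

```text
230 195 208,217,0 209,218,0 207,218,0 209,218,0 208,217,0 208,218,0 110,95,0
231 195 209,218,0 208,217,0 210,217,0 208,218,0 208,215,0 206,214,0 83,62,1
232 194 207,216,0 208,217,0 208,218,0 210,217,0 209,217,0 209,216,0 178,180,0
233 194 209,217,0 208,217,0 210,218,0 210,218,0 207,216,0 211,218,0 178,176,0
234 194 209,218,0 209,217,0 208,216,0 209,219,0 210,219,0 210,219,0 147,139,0
235 194 209,219,0 211,218,0 210,219,0 209,219,0 210,220,0 209,220,0 123,112,0
236 194 208,219,0 209,219,0 209,219,0 209,221,0 209,220,0 209,220,0 120,110,0
237 194 209,219,0 209,219,0 208,219,0 208,219,0 210,219,0 205,218,0 98,84,0
238 193 209,219,0 209,219,0 209,219,0 209,220,0 210,221,0 208,220,0 181,189,0
239 193 210,218,0 208,218,0 208,219,0 209,220,0 208,219,0 210,220,0 176,181,0
240 193 201,207,0 206,214,0 211,218,0 208,218,0 209,219,0 209,219,0 149,146,0
241 193 154,176,0 179,200,0 185,202,0 186,199,0 188,198,0 192,202,0 127,119,0
242 193 67,171,0 88,188,0 87,170,0 68,127,0 72,108,0 107,123,0 115,104,0
243 192 49,151,0 74,177,0 87,188,0 62,159,0 43,133,0 34,112,0 22,84,0
244 192 47,152,0 77,180,0 
[... 2276 characters left out ...]
6,88,0
276 187 75,112,0 81,133,0 86,187,0 54,152,0 40,130,0 31,109,0 35,84,0
277 186 208,212,0 208,210,0 208,211,0 207,210,0 200,204,0 162,175,0 158,173,0
278 186 209,213,0 208,212,0 209,212,0 209,211,0 209,210,0 210,212,0 209,210,0
279 186 209,212,0 207,210,0 210,214,0 208,213,0 209,212,0 208,212,0 208,212,0
280 186 210,212,0 210,211,0 207,210,0 206,210,0 207,211,0 209,212,0 202,206,0
281 186 208,213,0 206,210,0 208,211,0 206,210,0 209,212,0 205,210,0 202,206,0
282 185 208,211,0 210,213,0 208,212,0 210,214,0 208,211,0 209,213,0 208,211,0
283 185 208,210,0 207,207,0 208,212,0 206,210,0 206,208,0 208,210,0 208,211,0
284 185 210,210,0 209,210,0 206,210,0 208,211,0 209,211,0 210,211,0 208,210,0
```

```bash
cat > bub.py <<'E'
from h import *
def bubble():
    t=get_image('top').astype(int);R,G,B=t[225:295,165:215].transpose(2,0,1)
    core=(G-R>60).astype(np.uint8)
    m=cv2.morphologyEx(core,cv2.MORPH_CLOSE,np.ones((9,5),np.uint8))
    n,l,s,_=cv2.connectedComponentsWithStats(m);k=1+np.argmax(s[1:,4]);m=l==k
    v,u=np.nonzero(m);lo,hi=s[k,1],s[k,1]+s[k,3]
    w=np.clip(B-30,0,None)*(cv2.dilate(m.astype(np.uint8),np.ones((5,5)))>0)
    bv=(w.sum(1)*np.arange(70)).sum()/max(w.sum(),1)
    d=np.where(m,G,0); mid=(lo+hi-1)/2
    g=np.array([np.sort(G[i][m[i]])[-3:].mean() if m[i].sum()>3 else 255 for i in range(70)])
    c=int(round(mid)); dark=[i+225 for i in range(c-9,c+10) if g[i]<min(g[i-2],g[i+2])-18]
    return 'bubble mm %.1f (row %.1f mid %.1f len %.0fpx w %d) dark rows %s'%((mid-bv)/.464,bv+225,mid+225,hi-lo,w.sum(),dark)
if __name__=='__main__':
    o=observe();print(bubble(),np.round(o['ee_pos'],1),np.round(o['ft_force'],1),round(o['time_s'],1))
E
python3 bub.py
python3 -m inch '[0.0001,0.001,0,0,0.02, 0.0002,0.002,0,0,0.02, 0.0003,0.003,0,0,0.02, 0.0005,0.004,0,0,0.02, 0.0005,0.004,0,0,0.02, 0.0005,0.004,0,0,0.02, 0.0005,0.004,0,0,0.02, 0.0005,0.004,0,0,0.02]'
python3 bub.py
```

```text
bubble mm -9.2 (row 263.3 mid 259.0 len 35px w 7534) dark rows [252, 253, 264, 265] [ 505.6 -159.5  -12.5] [ -1.7 -10.8   4.8] 17.5
time_s: 18.23
ee_pos: [506.1, -155.4, -12.5]
tcp_rot: [-0.704, 0.707, -0.042, 0.042]
ft_force: [-1.5, -9.8, 5.4]
grip_width: 0.397
bubble mm -8.9 (row 263.1 mid 259.0 len 35px w 7287) dark rows [253, 254, 265] [ 506.1 -155.4  -12.5] [-1.5 -9.8  5.4] 18.2
```

```bash
python3 - <<'E'
s=open('bub.py').read()
s=s.replace("w=np.clip(B-30,0,None)*(cv2.dilate(m.astype(np.uint8),np.ones((5,5)))>0)","""H=np.zeros(m.shape,np.uint8);cv2.fillConvexPoly(H,cv2.convexHull(np.c_[u,v].astype(np.int32)),1);H=cv2.erode(H,np.ones((1,3),np.uint8))
    w=np.clip(B-60,0,None)*H;print('blob rows',[(i+225,int(x)) for i,x in enumerate(w.sum(1)) if x>30])""")
open('bub.py','w').write(s)
E
python3 bub.py
```

```text
blob rows [(267, 332), (268, 488), (269, 501), (270, 500), (271, 415), (272, 139)]
bubble mm -22.0 (row 269.2 mid 259.0 len 35px w 2400) dark rows [253, 254, 265] [ 506.1 -155.4  -12.5] [ -1.4 -10.3   5.5] 18.3
```

```bash
python3 -m inch '[0.0001,0.001,0,0,0.02, 0.0002,0.002,0,0,0.02, 0.0003,0.003,0,0,0.02, 0.0005,0.004,0,0,0.02, 0.0006,0.005,0,0,0.02, 0.0006,0.005,0,0,0.02, 0.0006,0.005,0,0,0.02, 0.0006,0.005,0,0,0.02, 0.0006,0.005,0,0,0.02, 0.0006,0.005,0,0,0.02]'
python3 bub.py
python3 -m inch '[0.0001,0.001,0,0,0.02, 0.0002,0.002,0,0,0.02, 0.0003,0.003,0,0,0.02, 0.0005,0.004,0,0,0.02, 0.0006,0.005,0,0,0.02, 0.0006,0.005,0,0,0.02, 0.0006,0.005,0,0,0.02, 0.0006,0.005,0,0,0.02, 0.0006,0.005,0,0,0.02, 0.0006,0.005,0,0,0.02]'
python3 bub.py
```

```text
time_s: 19.17
ee_pos: [506.7, -150.1, -12.5]
tcp_rot: [-0.704, 0.707, -0.042, 0.042]
ft_force: [-1.3, -10.1, 5.9]
grip_width: 0.401
blob rows [(267, 197), (268, 447), (269, 504), (270, 499), (271, 493), (272, 346)]
bubble mm -20.9 (row 269.7 mid 260.0 len 35px w 2492) dark rows [253, 254, 265, 266] [ 506.7 -150.1  -12.5] [ -1.3 -10.1   5.9] 19.2
time_s: 20.05
ee_pos: [507.4, -144.9, -12.5]
tcp_rot: [-0.705, 0.707, -0.042, 0.042]
ft_force: [-0.4, -9.5, 5.1]
grip_width: 0.398
blob rows [(266, 146), (267, 423), (268, 505), (269, 491), (270, 489), (271, 361)]
bubble mm -19.0 (row 268.8 mid 260.0 len 35px w 2445) dark rows [254, 255] [ 507.4 -144.9  -12.5] [-0.4 -9.5  5.1] 20.1
```

```bash
python3 -m inch '[0.0001,0.001,0,0,0.02, 0.0002,0.002,0,0,0.02, 0.0003,0.003,0,0,0.02, 0.0005,0.004,0,0,0.02, 0.0006,0.005,0,0,0.02, 0.0007,0.006,0,0,0.02, 0.0007,0.006,0,0,0.02, 0.0007,0.006,0,0,0.02, 0.0007,0.006,0,0,0.02, 0.0007,0.006,0,0,0.02, 0.0007,0.006,0,0,0.02, 0.0007,0.006,0,0,0.02, 0.0007,0.006,0,0,0.02]'
python3 bub.py
```

```text
time_s: 21.18
ee_pos: [508.2, -138.6, -12.5]
tcp_rot: [-0.705, 0.707, -0.042, 0.042]
ft_force: [-0.8, -9.2, 5.5]
grip_width: 0.397
blob rows [(263, 271), (264, 461), (265, 523), (266, 512), (267, 452), (268, 249)]
bubble mm -9.7 (row 265.5 mid 261.0 len 35px w 2475) dark rows [255] [ 508.2 -138.6  -12.5] [-0.8 -9.2  5.5] 21.2
```

```bash
python3 -m inch '[0.0001,0.001,0,0,0.02, 0.0002,0.002,0,0,0.02, 0.0003,0.003,0,0,0.02, 0.0005,0.004,0,0,0.02, 0.0006,0.005,0,0,0.02, 0.0006,0.005,0,0,0.02, 0.0006,0.005,0,0,0.02, 0.0006,0.005,0,0,0.02, 0.0006,0.005,0,0,0.02, 0.0006,0.005,0,0,0.02, 0.0006,0.005,0,0,0.02, 0.0006,0.005,0,0,0.02]'
python3 bub.py
```

```text
time_s: 22.23
ee_pos: [508.8, -133.4, -12.5]
tcp_rot: [-0.705, 0.707, -0.042, 0.042]
ft_force: [-1.8, -8.3, 5.4]
grip_width: 0.399
blob rows [(260, 247), (261, 451), (262, 502), (263, 535), (264, 496), (265, 266)]
bubble mm -3.4 (row 262.6 mid 261.0 len 35px w 2521) dark rows [255, 256, 267] [ 508.8 -133.4  -12.5] [-1.8 -8.3  5.4] 22.2
```

```bash
python3 -m inch '[0.0001,0.001,0,0,0.02, 0.0002,0.002,0,0,0.02, 0.0002,0.002,0,0,0.02, 0.0001,0.001,0,0,0.02, 0,0,0,0,0.02, -0.0001,-0.001,0,0,0.02, -0.0001,-0.001,0,0,0.02, -0.0001,-0.001,0,0,0.02, -0.0001,-0.001,0,0,0.02, -0.0001,-0.001,0,0,0.02, -0.0001,-0.001,0,0,0.02, -0.0001,-0.001,0,0,0.02]'
python3 bub.py
```

```text
time_s: 23.28
ee_pos: [509.1, -131.2, -12.5]
tcp_rot: [-0.706, 0.706, -0.041, 0.041]
ft_force: [-1.2, -1.1, 7.0]
grip_width: 0.402
blob rows [(259, 244), (260, 446), (261, 482), (262, 497), (263, 513), (264, 291), (265, 31)]
bubble mm 0.8 (row 261.6 mid 262.0 len 35px w 2504) dark rows [255, 256, 267, 268] [ 509.1 -131.2  -12.5] [-1.2 -1.1  7. ] 23.3
```

```bash
python3 -m inch '[0,0,0,0,0.04, 0,0,0,0,0.045, 0,0,0,0,0.055, 0,0,0,0,0.06, 0,0,0,0,0.06, 0,0,0,0,0.06]'
python3 bub.py
python3 -m inch '[0,0,0.01,0,0.06, 0,0,0.03,0,0.06, 0,0,0.06,0,0.06, 0,0,0.1,0,0.06, 0,-0.03,0.13,0,0.06, 0,-0.06,0.15,0,0.06, 0,-0.1,0.15,0,0.06, 0,-0.14,0.15,0,0.06, 0,-0.18,0.15,0,0.06, 0,-0.2,0.15,0,0.06, 0,-0.2,0.15,0,0.06, 0,-0.2,0.15,0,0.06, 0,-0.2,0.15,0,0.06]'
python3 - <<'E'
from bub import *
print(bubble(),observe()['ft_force'])
t=get_image('top');s=get_image('scene')
A=cv2.resize(s[120:300,190:370],None,fx=2.4,fy=2.4,interpolation=cv2.INTER_CUBIC);B=cv2.resize(t[190:315,170:430],None,fx=1.4,fy=1.4,interpolation=cv2.INTER_CUBIC)
C=cv2.resize(t[235:287,170:215],None,fx=4.8,fy=4.8,interpolation=cv2.INTER_CUBIC)
W=np.zeros((432,796,3),np.uint8);W[:432,:432]=A;W[:175,432:432+364]=B;W[180:180+C.shape[0],432:432+C.shape[1]]=C
cv2.imwrite('pics/c10.png',W[:,:,::-1])
E
```

```text
time_s: 23.83
ee_pos: [508.7, -131.2, -13.1]
tcp_rot: [0.706, -0.706, 0.041, -0.041]
ft_force: [-0.4, 0.9, 0.4]
grip_width: 0.704
blob rows [(259, 244), (260, 441), (261, 485), (262, 496), (263, 508), (264, 291), (265, 35)]
bubble mm 0.8 (row 261.6 mid 262.0 len 35px w 2500) dark rows [255, 256, 267, 268] [ 508.7 -131.2  -13.1] [-0.4  0.9  0.4] 23.8
time_s: 24.97
ee_pos: [508.9, -330.0, 137.4]
tcp_rot: [0.706, -0.706, 0.041, -0.041]
ft_force: [-0.3, -0.0, -0.7]
grip_width: 0.705
blob rows [(259, 248), (260, 449), (261, 486), (262, 503), (263, 516), (264, 298), (265, 35)]
bubble mm 0.8 (row 261.6 mid 262.0 len 35px w 2535) dark rows [255, 256, 267, 268] [0.103847   0.65414776 0.47945992]
```

View pics/c10.png

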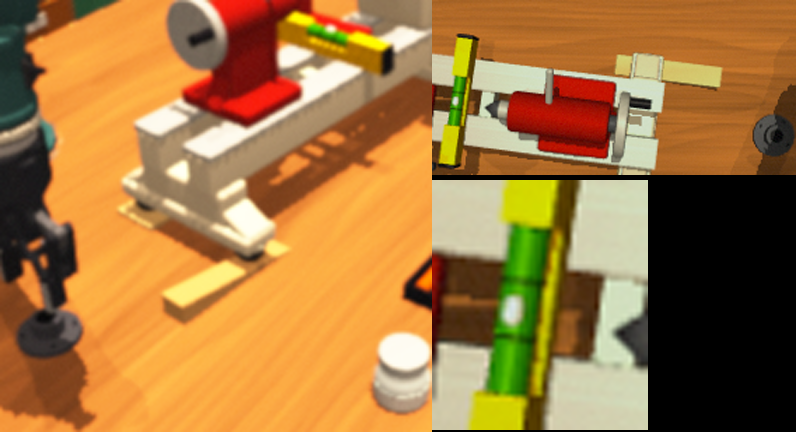

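The last picture shows the wedge flat and square under the foot, with the bubble at crop (513,310) between its lines at rows 285 and 341. The arm is clear.

```bash
python3 -c "
from bub import *
print(bubble());sign_off()"
```

```text
blob rows [(259, 247), (260, 448), (261, 489), (262, 504), (263, 516), (264, 293), (265, 32)]
bubble mm 0.8 (row 261.6 mid 262.0 len 35px w 2529) dark rows [255, 256, 267, 268]
the job is handed in; nothing more can be done
```

The wedge is in place under the low rear foot at the tailstock end and the bubble rests between the two black lines. I handed the job in at about 25 s. I eased it in by about 102 mm of tool travel at roughly 10 to 15 N, took the push off, let go and withdrew the arm.

**Last checks:**
- **Bubble:** it read about 0 to +0.8 mm from centre, unchanged before release, after release and after the arm was clear.
- **Wedge:** the last picture shows it flat on the bench and square under the foot.
- **Other things:** the faceplate and jar look undisturbed in the last picture. I did not measure their positions again, and only the tray's edge is in view.

**What failed or disagreed:**
- **First grasp missed:** the fingers closed on nothing. The fingertips appeared about 20 mm higher in the cameras than the reported tool position. I gripped about 18 mm lower and it held.
- **Wedge mask:** the network's outline of the wedge failed when the wedge was in front of the foot. I aligned it by colour and pixel positions instead.
- **Bubble script:** it failed once and then misread twice during insertion, so I rewrote it before the final approach.

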